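Load the chuck key into the instrument case and set its transport lock

TASK

Push the transport lock slide on the instrument case fully open to its stop, then take the T-handled chuck key from the drying stand, lower it upright into the bore of the case until its collar rests on the deck (do not drop it), and push the slide fully home to its other stop so that its fork closes over the collar. Leave the other driver in the stand and the instruments lying around where they are.

Things in the scene. Friction and masses are not known exactly. Their poses are not given: they have to be found in the camera images.
- case: Violet polycarbonate instrument case base, fixed: block 130 (its x) x 260 (its y) x 45 mm high, 6 mm rim round the deck. Origin: centre of its underside; z up. The bore is near its -y end; the transport lock slides along y between two aluminium rails (6 mm wide, 21 mm above the deck, at x = +-31, y = -45 to 120 mm; a cross stop at y = 117).
- bore (a point): Centre of the mouth of the round bore in the case's deck, at (0, -80, 45) mm in the case's frame. Bore 22 mm in diameter, 36 mm deep, 2 mm chamfer; its axes are the case's axes.
- lock (a joint): Travel of the steel lock slide, m: 0 = fully open stop (case +y), 0.07 = fully home, locked stop (case -y). Starts part way, fork over the bore; stays where left, drags 2 to 3 N. Plate 52 mm wide, 6 thick, top 16 mm above the deck; two tines in front, gap 26 mm, underside 10 mm above the deck, ends 110 mm from the grip's centre (20 mm past the bore's centre when locked).
- lock_grip (a point): Centre of the top of the slide's upright black grip fin: 42 mm wide (case x), 12 mm thick along the travel (case y), 32 mm tall above the slide's plate; this point is 93 mm above the counter, at (0, 80 - travel, 93) mm in the case's frame, axes as the case. The plate reaches 55 mm from it towards the bore, 25 mm behind it. Closed fingers set down beside it can push it either way.
- stand: White plastic drying stand fixed to the counter: block 160 (its x) x 80 (its y) x 40 mm high with two 22 mm bores, 34 mm deep, at x = -42 and +42 mm. Origin: centre of its underside.
- key: Matte titanium T-handled chuck key, 102 mm long, 130 to 215 g, upright in either of the stand's bores. Origin: centre of the foot's underside; z up the shank. Foot 18 mm diameter up to z = 30 (tapered to 10 mm in the lowest 8), toothed collar 36 mm diameter z = 30 to 36, shank 16 mm diameter, cross bar on top. Seated, the collar rests on the block's top, origin 30 mm below that.
- key_bar (a point): Centre of the key's cross bar, 95 mm above the key's origin: bar 74 mm long along the key's x, 13 mm wide (key's y), 14 mm high. To be gripped across its width from above.
- driver: Matte titanium driver handle with no cross bar, 68 mm long, a rounded knob (28 mm in diameter) on the same collar and foot as the key, standing in the stand's other bore; its top is 38 mm above the stand. Stays there. Origin: centre of the underside of its foot.
- speculum: Polished steel nasal speculum, about 150 x 58 x 14 mm, lying on the counter between the stand and the case. Not to be disturbed. Origin near its middle, underside.
- hemostat: Steel mosquito hemostat, about 145 x 70 x 8 mm, lying on the counter beyond the work. Not to be disturbed.
- bowl: Small round steel bowl, 100 mm in diameter, 45 mm high, standing beyond the case. Not to be disturbed.

How it is judged:
By the outcome, as a careful person would: the job done as asked, in the order asked, and still so for the second after the job is handed in, with the robot touching nothing.
It also fails if it takes over 64 s, if anything falls off the work surface, if the arm or the gripper's body presses on something with over 40 N, if the wrist force passes 120 N, or if a joint passes its speed limit or range.

ROBOT

A 6-joint arm with a two-finger parallel gripper is mounted at the origin on the work surface. World frame = base frame: x ahead of the robot, y to its left, z up, the work surface at z = 0. Lengths are in m, angles in rad, forces in N, time in s.
With the tool pointing down it reaches from about 0.35 to 0.975 m from the base axis. Payload 7.1 kg.
Tool frame: the origin (TCP) lies midway between the tips of the shut fingers; the grasp point (between the pads) lies 19 mm behind it; z points along the fingers, y is the line along which they close (so a half turn about z gives the same grasp; the last joint's range is limited). The gripper opens to 88 mm and grips with 3 to 60 N. Pads are 20 mm wide; open, the fingers measure 115 mm over their backs; the gripper's body (75 mm by 178 mm) begins 61 mm behind the grasp point.
Start: joints at [-0.019, 0.423, 1.63, -0, 1.089, -0.019], TCP at [0.625, 0, 0.223] pointing down, gripper open.
Joint ranges: [-3, 3], [-0.9, 2.11], [0.09, 2.58], [-1.31, 4.45], [0.11, 2.69], [-2.54, 2.54]. Speed limits (rad/s): [2.39, 2.39, 3.01, 3.14, 3.14, 3.14].

INTERFACE

Orientations are given as a unit quaternion [w, x, y, z].
In Python, from station import move_pose, movel, movej, command_gripper, wait, inverse_kinematics, read_camera, camera_info, MotionError, job_done, get_time, get_joint_pos, get_qvel, get_effort, get_tcp_pos, get_ee_rot, get_ft_force, get_ft_torque, get_grip_width, get_finger_force gives the robot as it stands. Calls block until the motion is done:
- move_pose(position, orientation): joint-space move of the TCP to a pose.
- movel(position, frame=None, v=0.15, until_force=None): straight line of the TCP; frame=None keeps the orientation; v is the mean speed in m/s. With until_force (N) it stops when the force on the tool has changed by that much, and returns True; else False.
- movej(angles): joint-space move.
- command_gripper(opening): opening from 0.0 (shut) to 1.0 (fully open); the grip force is fixed at half the most; returns when the fingers have stopped.
- wait(seconds).
- inverse_kinematics(position, orientation): joint angles nearest the present ones, or None.
- read_camera(name): name is "scene" or "side" or "wrist"; returns the picture (480x640x3 uint8, red, green, blue); there is no depth.
- camera_info(name): a dict with "intrinsics" (3x3 intrinsics, pixels), "T" (4x4, takes a point from camera to world coordinates); the wrist camera has in their place "tool_from_camera" (4x4, takes a point from camera to tool coordinates, whose origin is the TCP and whose axes are the flange's). Camera axes: x right, y up, looking along -z (the intrinsics and any distortion apply to the point x, -y, -z); pixel columns grow to the right and rows downward; lengths in m; the calibration is good to about 2 mm. A picture is of the moment at which its call begins: read the wrist's pose just before it. camera_info takes no time and is no camera call.
A pose or a line that the arm cannot do raises MotionError and nothing moves.
- job_done(): hands the job in; it is judged then, once.
Readings, each from a call of its own:
- get_time(): time.
- get_joint_pos(): joint angles.
- get_qvel(): joint speeds.
- get_effort(): joint torques, N m.
- get_tcp_pos(): TCP position.
- get_ee_rot(): TCP orientation.
- get_ft_force(): force on the tool from outside, world axes, zero at the start.
- get_ft_torque(): the same for the moment, N m.
- get_grip_width(): opening from 0.0 (shut) to 1.0 (fully open).
- get_finger_force(): force on a finger pad.
Only numpy, scipy, OpenCV 4.12 (cv2) and the standard library are available. Lean on these libraries where they do the work, as an engineer would, in place of code of your own. Each camera call takes 0.05 s, during which the arm holds its last target. There are 200 camera calls.

## Working session

There is one attempt and no reset: what is moved stays moved. The work goes in short steps, each a Python script; the robot and the scene stay as the last script left them, time stands still between calls to the robot, and variables do not carry over. Pictures are saved under pics/ and viewed, at most 10 in all, crops included, and the job is handed in when it is done.

```bash
mkdir -p pics; ls
python3 - <<'E'
from station import *
import cv2
for n in ("scene","side","wrist"):
    im=read_camera(n); cv2.imwrite(f"pics/{n}0.png",im[:,:,::-1])
    print(n,camera_info(n))
print(get_tcp_pos(),get_ee_rot(),get_time())
E
```

```text
pics
scene {'intrinsics': array([[475.69664039,   0.        , 323.7013536 ],
       [  0.        , 475.69664039, 246.36686128],
       [  0.        ,   0.        ,   1.        ]]), 'T': array([[-0.49741951, -0.51404497,  0.69880727,  1.1920149 ],
       [ 0.86729828, -0.31247621,  0.38749492,  0.2937108 ],
       [ 0.01917083,  0.79882188,  0.60126208,  0.59347633],
       [ 0.        ,  0.        ,  0.        ,  1.        ]])}
side {'intrinsics': array([[490.61069721,   0.        , 322.12428567],
       [  0.        , 490.61069721, 235.07792852],
       [  0.        ,   0.        ,   1.        ]]), 'T': array([[ 0.93235641,  0.18920362, -0.30808037,  0.30887965],
       [-0.36127057,  0.52048343, -0.77367989, -0.71633125],
       [ 0.0139677 ,  0.83264578,  0.55362976,  0.58788638],
       [ 0.        ,  0.        ,  0.        ,  1.        ]])}
wrist {'intrinsics': array([[394.43323897,   0.        , 313.12235496],
       [  0.        , 394.43323897, 237.88298254],
       [  0.        ,   0.        ,   1.        ]]), 'tool_from_camera': array([[ 8.53429544e-04,  9.54911416e-01,  2.96889641e-01,
         8.13231964e-02],
       [ 9.99998226e-01, -3.16348700e-04, -1.85706394e-03,
        -6.09308496e-04],
       [-1.67941090e-03,  2.96890699e-01, -9.54909992e-01,
        -1.62239931e-01],
       [ 0.00000000e+00,  0.00000000e+00,  0.00000000e+00,
         1.00000000e+00]])}
[6.24565826e-01 5.66633562e-05 2.22056015e-01] [-4.42481397e-04  7.07096158e-01  7.07117144e-01 -4.15144520e-04] 0.15
```

View pics/scene0.png

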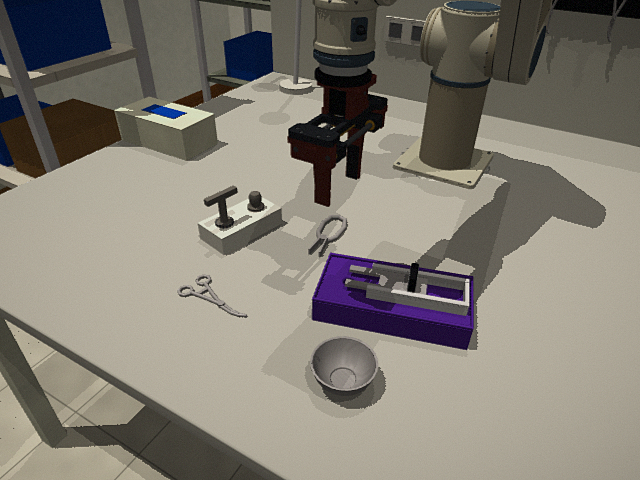

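View pics/side0.png

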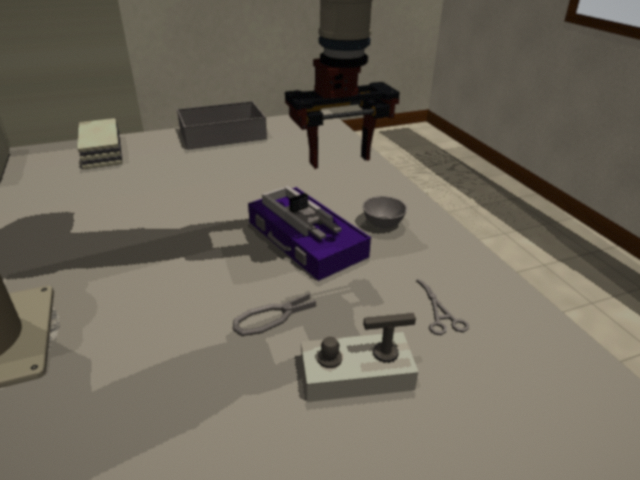

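Scene view: T key at about (222,205), driver at (255,200), case with its bore end at the left (tines ~(350,275)), grip fin at (413,277). In the side view the bar spans (364,321)–(414,319) and the driver is at (330,350). Next, a coarse fit from these two views.

```bash
cat > h.py <<'E'
from station import *
import numpy as np, cv2
from scipy.optimize import minimize, least_squares
from scipy.spatial.transform import Rotation as Rn
def cam(n,tcp=None,q=None):
    c=camera_info(n)
    if n!="wrist": return c["intrinsics"],c["T"]
    T=np.eye(4); q=get_ee_rot() if q is None else q
    T[:3,:3]=Rn.from_quat(np.r_[q[1:],q[0]]).as_matrix(); T[:3,3]=get_tcp_pos() if tcp is None else tcp
    return c["intrinsics"],T@c["tool_from_camera"]
def proj(c,P):
    K,T=c; p=(np.atleast_2d(P)-T[:3,3])@T[:3,:3]; p=p*[1,-1,-1]
    p=p@K.T; return p[:,:2]/p[:,2:]
def onplane(c,uv,z):
    K,T=c; d=np.linalg.inv(K)@np.r_[uv,1.]; d=T[:3,:3]@(d*[1,-1,-1])
    return T[:3,3]+d*(z-T[2,3])/d[2]
def pose(x,y,a,P):
    P=np.atleast_2d(P); c,s=np.cos(a),np.sin(a)
    return np.c_[x+c*P[:,0]-s*P[:,1], y+s*P[:,0]+c*P[:,1], P[:,2]]
def box(w,d,h,z0=0): return np.array([[i*w/2,j*d/2,k] for i in(-1,1) for j in(-1,1) for k in(z0,h)])
def violet(im):
    h=cv2.cvtColor(im,cv2.COLOR_RGB2HSV); m=cv2.inRange(h,(120,110,25),(150,255,255))
    m=cv2.morphologyEx(m,cv2.MORPH_OPEN,np.ones((3,3)))
    n,l,s,_=cv2.connectedComponentsWithStats(m); return (l==1+s[1:,4].argmax()).astype('u1')
def hullof(m): return cv2.convexHull(cv2.findNonZero(m))[:,0].astype(float)
def quat(a):  # tool down, tool y (closing line) at world angle a
    y=np.array([np.cos(a),np.sin(a),0]); z=np.array([0,0,-1.]); x=np.cross(y,z)
    q=Rn.from_matrix(np.c_[x,y,z]).as_quat(); return np.r_[q[3],q[:3]]
def shot(name):
    t,q=get_tcp_pos(),get_ee_rot(); im=read_camera("wrist"); cv2.imwrite(f"pics/{name}.png",im[:,:,::-1]); np.savez(f"pics/{name}.npz",t=t,q=q); return im
def fill(hull,s=4):
    m=np.zeros((480*1,640*1),'u1'); cv2.fillConvexPoly(m,np.round(cv2.convexHull(hull.astype('f4'))*16).astype(int),1,shift=4); return m
def fitbox(obs,B,x0):
    # obs: list of (cam, mask hull filled)
    f=lambda p:sum((fill(proj(c,pose(*p,B)))!=m).sum()/m.sum() for c,m in obs)
    best=min((minimize(f,x0+d,method='Nelder-Mead',options=dict(initial_simplex=np.vstack([x0+d]+[x0+d+e for e in np.diag([.02,.02,.1])]))) for d in np.array([[0,0,0],[.01,-.01,.05],[-.01,.01,-.05]])),key=lambda r:r.fun)
    return best.x,best.fun
E
python3 - <<'E'
from h import *
S,D=cam("scene"),cam("side")
for nm,z,s,d in [("bar1",.105,(205,197),(364,321)),("bar2",.105,(237,188),(414,319)),("drv",.078,(255,193),(330,340)),("collarkey",.046,(224,222),(386,350)),("spec",.0,(330,230),(275,315)),("hemo",0,(210,295),(445,310)),("fin",.093,(414,264),(299,197)),("tine",.061,(347,267),(340,231))]:
    print(nm,onplane(S,s,z).round(3),onplane(D,d,z).round(3))
obs=[(c,fill(hullof(violet(cv2.imread(f"pics/{n}0.png")[:,:,::-1].copy())))) for n,c in(("scene",S),("side",D))]
g=onplane(S,(414,264),.0); f=onplane(S,(395,290),.045)
a=np.arctan2(*(onplane(S,(345,270),.06)-onplane(S,(440,290),.06))[[1,0]])+np.pi/2
print(f,a,fitbox(obs,box(.13,.26,.045),np.r_[f[:2],a]))
E
```

```text
bar1 [ 0.606 -0.3    0.105] [ 0.554 -0.266  0.105]
bar2 [ 0.545 -0.269  0.105] [ 0.622 -0.287  0.105]
drv [ 0.506 -0.255  0.078] [ 0.506 -0.259  0.078]
collarkey [ 0.59  -0.274  0.046] [ 0.588 -0.278  0.046]
spec [ 0.444 -0.107  0.   ] [ 0.469 -0.1    0.   ]
hemo [ 0.737 -0.192  0.   ] [ 0.754 -0.192  0.   ]
fin [0.574 0.125 0.093] [0.591 0.124 0.093]
tine [0.604 0.016 0.061] [0.64  0.021 0.061]
[0.59899255 0.10684042 0.045     ] 0.22121773319562354 (array([0.59743754, 0.10550669, 0.26508627]), np.float64(0.318408649666432))
```

Run:
```python
from h import *
q=quat(0.0); print(q,get_ee_rot())
move_pose([.59,.12,.27],get_ee_rot()); wait(.2); shot("caseW")
move_pose([.56,-.24,.27],get_ee_rot()); wait(.2); shot("standW")
print(get_time())
```

```text
[0.         0.70710678 0.70710678 0.        ] [-4.42481397e-04  7.07096158e-01  7.07117144e-01 -4.15144520e-04]
2.5917
```

View pics/caseW.png

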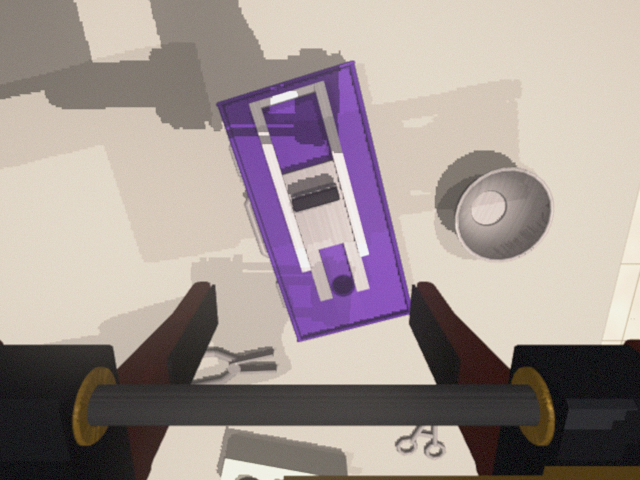

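View pics/standW.png

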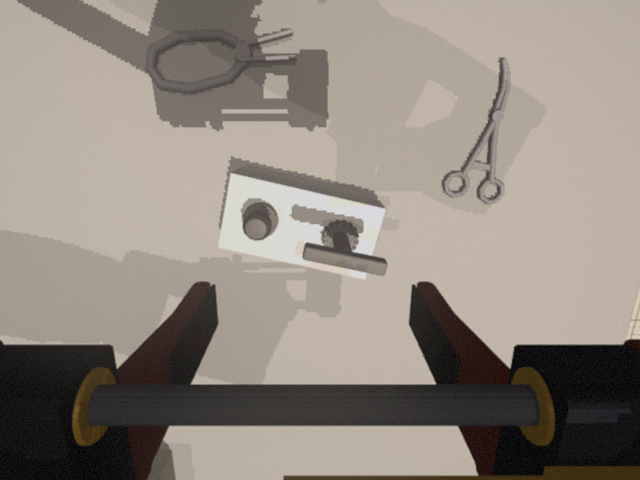

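caseW: case top corners at about (218,103), (354,62), (411,312), (299,341); bore at (343,285), fin top at about (315,198). standW: stand top corners (230,172), (385,207), (366,279), (218,247); key bar corners (306,244), (386,259), (385,274), (303,259); driver (257,222).

Run:
```python
from h import *
def ld(n): d=np.load(f"pics/{n}.npz"); return cam("wrist",d["t"],d["q"]),cv2.imread(f"pics/{n}.png")
def fitpts(c,uv,P,x0):
    r=least_squares(lambda p:(proj(c,pose(*p,P))-uv).ravel(),x0); return r.x,np.sqrt((r.fun**2).mean())
c,im=ld("caseW"); m=violet(im[:,:,::-1].copy()); 
for h in(.045,.051):
    print("sil",h,fitbox([(c,fill(hullof(m)))],box(.13,.26,h),np.array([.597,.105,.25])))
q=np.array([[218,103],[354,62],[411,312],[299,341.]])
for h in(.045,.051):
    P=np.array([[-.065,.13,h],[.065,.13,h],[.065,-.13,h],[-.065,-.13,h]]); p,e=fitpts(c,q,P,[.6,.1,.2]); print("pts",h,p,e)
p=fitbox([(c,fill(hullof(m)))],box(.13,.26,.045),np.array([.597,.105,.25]))[0]
print("bore from pix",onplane(c,(343,285),.045),"from fit",pose(*p,[0,-.08,.045]),"fin",onplane(c,(315,193),.093))
print("fin local",pose(0,0,-p[2],onplane(c,(315,193),.093)-np.r_[p[:2],0]))
ov=im.copy()
for P in (box(.13,.26,.045),): 
    for u in proj(c,pose(*p,P)): cv2.circle(ov,tuple(np.int32(u.round())),3,(0,255,255),1)
t=np.linspace(0,2*np.pi,40); cv2.polylines(ov,[np.int32(proj(c,pose(*p,np.c_[.011*np.cos(t),-.08+.011*np.sin(t),0*t+.045])))],1,(0,255,0))
for x in(-.031,.031):
    cv2.polylines(ov,[np.int32(proj(c,pose(*p,[[x-.003,-.045,.066],[x+.003,-.045,.066],[x+.003,.12,.066],[x-.003,.12,.066]])))],1,(0,0,255))
c2,im2=ld("standW"); h=.04
P=np.array([[-.08,.04,h],[.08,.04,h],[.08,-.04,h],[-.08,-.04,h]])
s,e=fitpts(c2,np.array([[230,172],[385,207],[366,279],[218,247.]]),P,[.56,-.25,-.2]); print("stand",s,e,"bore+",pose(*s,[.042,0,0]))
B=np.array([[306,244],[386,259],[385,274],[303,259.]])
for u in B: print(onplane(c2,u,.112))
k=np.mean([onplane(c2,u,.112) for u in B],0); print("bar c",k, "drv",onplane(c2,(257,228),.07),pose(*s,[-.042,0,0]))
ov2=im2.copy()
for u in proj(c2,pose(*s,box(.16,.08,.04))): cv2.circle(ov2,tuple(np.int32(u.round())),3,(0,0,255),1)
ky=pose(*s,[.042,0,0])[0]
for z,r in((.046,.018),(.04,.018)): cv2.polylines(ov2,[np.int32(proj(c2,np.c_[ky[0]+r*np.cos(t),ky[1]+r*np.sin(t),0*t+z]))],1,(0,255,0))
for z in(.112,.098): cv2.polylines(ov2,[np.int32(proj(c2,pose(ky[0],ky[1],s[2],[[-.037,-.0065,z],[.037,-.0065,z],[.037,.0065,z],[-.037,.0065,z]])))],1,(255,0,0))
cv2.imwrite("pics/ov.png",np.hstack([cv2.resize(ov[50:360,200:430],None,fx=1.7,fy=1.7),cv2.resize(ov2[150:305,205:400],None,fx=2,fy=3.4)[:527]]))
```

```text
sil 0.045 (array([0.59893719, 0.10397327, 0.28046744]), np.float64(0.008110687022900763))
sil 0.051 (array([0.5987323 , 0.10326555, 0.28000337]), np.float64(0.01872614503816794))
pts 0.045 [0.59940647 0.10280993 0.27551559] 0.7077100500054403
pts 0.051 [0.59936819 0.1035408  0.2753802 ] 1.6036797283377053
bore from pix [0.62135897 0.02714501 0.045     ] from fit [[0.62108157 0.02709918 0.045     ]] fin [0.59128215 0.13547327 0.093     ]
fin local [[0.00136343 0.03238812 0.093     ]]
stand [ 0.54694197 -0.26835865 -0.22170176] 0.4763987406587414 bore+ [[ 0.587914   -0.27759404  0.        ]]
[ 0.55397008 -0.26267905  0.112     ]
[ 0.6230719  -0.27625302  0.112     ]
[ 0.62297583 -0.29023285  0.112     ]
[ 0.55131403 -0.27633132  0.112     ]
bar c [ 0.58783296 -0.27637406  0.112     ] drv [ 0.50645822 -0.26044595  0.07      ] [[ 0.50596993 -0.25912327  0.        ]]
```

View pics/ov.png

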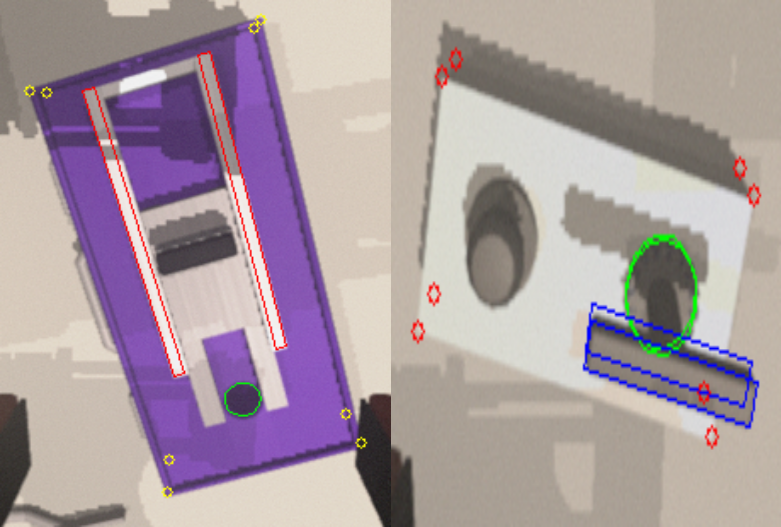

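The overlay matches: case pose (0.599, 0.104, yaw 0.280), bore at (0.621, 0.027), key at (0.588, -0.277) with bar yaw about -0.195, and lock travel about 48 mm. Pushing the slide open now.

```bash
cat >> h.py <<'E'
CASE=(.5989,.1038,.279)
def C(x,y,z): return pose(*CASE,[x,y,z])[0]
def loc(): return pose(0,0,-CASE[2],get_tcp_pos()-np.r_[CASE[:2],0])[0].round(4)
E
python3 - <<'E'
from h import *
q=quat(CASE[2])
command_gripper(0.0)
move_pose(C(0,.000,.16),q)
print(movel(C(0,.000,.069),v=.1,until_force=8),loc())
print(movel(C(0,.074,.069),v=.04,until_force=12),loc(),get_ft_force())
movel(C(0,loc()[1]-.004,.069),v=.05)
movel(C(0,loc()[1],.17),v=.2)
print(get_time())
move_pose(C(0,.0,.27),quat(0)); wait(.2); shot("open"); print(get_time())
cv2.imwrite("pics/open_c.png",cv2.imread("pics/open.png")[0:400,150:550])
E
```

```text
False [ 0.0005 -0.0001  0.0696]
True [0.0001 0.0634 0.0689] [ 0.66828654 -3.94434036  3.54741507]
8.6833
9.475
```

View pics/open_c.png

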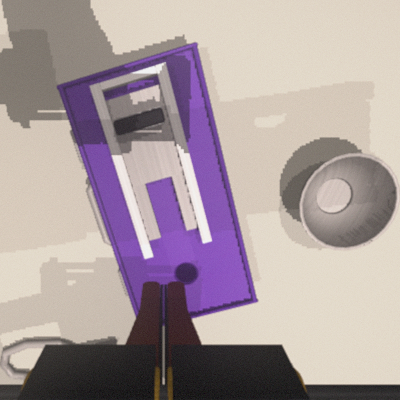

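The slide is near its open stop and the bore at crop (187,272) is clear. I'll push again a bit harder to make sure it is on the stop, then fetch the key.

Run:
```python
from h import *
d=np.load("pics/open.npz"); c=cam("wrist",d["t"],d["q"]); f=onplane(c,(289,118),.093)
b=onplane(c,(337,272),.045)
print("fin local",pose(0,0,-CASE[2],f-np.r_[CASE[:2],0]),"bore local",pose(0,0,-CASE[2],b-np.r_[CASE[:2],0]))
move_pose(C(0,.052,.17),quat(CASE[2]))
movel(C(0,.056,.069),v=.15,until_force=10)
print(movel(C(0,.075,.069),v=.03,until_force=25),loc(),get_ft_force())
movel(C(0,.055,.069),v=.1); movel(C(0,.05,.2),v=.25)
print(get_time())
for a in(-.2+np.pi/2,-.2-np.pi/2): print(inverse_kinematics([.588,-.277,.086],quat(a)))
for a in(.28+np.pi/2,.28-np.pi/2): print(inverse_kinematics(C(0,-.08,.091),quat(a)))
```

```text
fin local [[0.00101433 0.08237406 0.093     ]] bore local [[ 0.00159    -0.07905449  0.045     ]]
True [0.0006 0.0633 0.0697] [ 1.46257583 -4.2243748   3.712802  ]
12.175
[-4.58561316e-01  6.26779389e-01  1.64765743e+00 -4.44089210e-16
  8.67155838e-01 -1.82935764e+00]
[-4.58561316e-01  6.26779389e-01  1.64765743e+00 -4.44089210e-16
  8.67155838e-01  1.31223501e+00]
[ 2.41365036e-02  5.86092106e-01  1.71394021e+00 -4.44089210e-16
  8.41560340e-01 -1.82665982e+00]
[ 2.41365036e-02  5.86092106e-01  1.71394021e+00 -4.44089210e-16
  8.41560340e-01  1.31493283e+00]
```

The slide is on its open stop. Taking the key.

Run:
```python
from h import *
a=-.2-np.pi/2; q=quat(a); p=np.array([.588,-.2772,0])
move_pose(p+[0,0,.2],q); command_gripper(.6)
print(movel(p+[0,0,.086],v=.15,until_force=10),get_tcp_pos())
command_gripper(0.0); print("w",get_grip_width()*88,get_finger_force(),get_tcp_pos(),get_ft_force())
movel(p+[0,0,.225],v=.12); print("w",get_grip_width()*88,get_ft_force(),get_time())
cv2.imwrite("pics/held.png",read_camera("scene")[100:350,150:550,::-1]);
```

```text
False [ 0.58867143 -0.27754294  0.0868562 ]
w 15.102000063237494 29.99367445707321 [ 0.58809553 -0.27738309  0.08616299] [-0.65611545 -0.72831951  2.32620408]
w 15.043446753780419 [-0.03944674  1.01544435 -1.97936555] 17.5833
```

View pics/held.png

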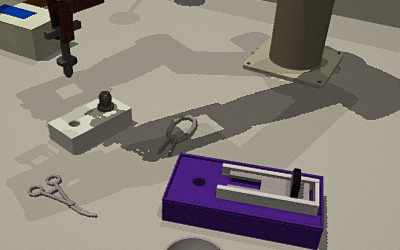

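Key is held upright and the driver is still in the stand. Lowering it into the bore.

Run:
```python
from h import *
a=.28-np.pi/2; q=quat(a); p=C(.0008,-.0795,0)
move_pose(p+[0,0,.225],q); wait(.2)
print(movel(p+[0,0,.120],v=.12,until_force=10),get_tcp_pos(),get_ft_force(),get_ft_torque())
print(movel(p+[0,0,.088],v=.02,until_force=6),get_tcp_pos(),get_ft_force(),get_ft_torque(),get_time())
cv2.imwrite("pics/ins.png",np.vstack([cv2.resize(read_camera("scene")[180:380,270:510],None,fx=1.5,fy=1.5),cv2.resize(read_camera("side")[120:290,220:460],None,fx=1.5,fy=1.5)])[:,:,::-1])
```

```text
False [0.62222899 0.02759127 0.1207707 ] [-0.28883247 -0.64408263 -1.83816717] [ 0.03382695  0.04613809 -0.00571015]
True [0.62160953 0.02738683 0.09106128] [-0.92399393 -1.53135599  5.09635188] [-0.10073684  0.12777977 -0.01514747] 21.3333
```

View pics/ins.png

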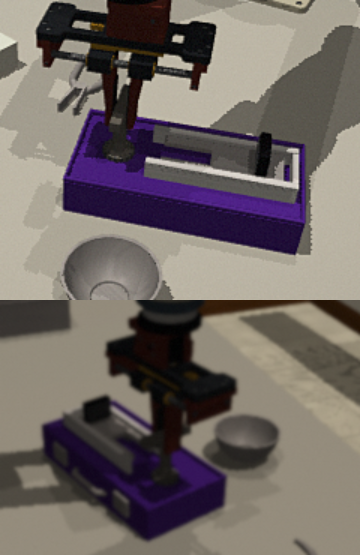

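Contact came at z = 0.0911, as predicted (0.0912), so the collar is on the deck. Releasing, then closing the slide.

Run:
```python
from h import *
command_gripper(.5); t=get_tcp_pos(); movel([t[0],t[1],.21],v=.15)
command_gripper(0.0)
move_pose(C(0,.101,.2),quat(CASE[2])); 
print(movel(C(0,.101,.073),v=.12,until_force=8),loc(),get_time())
print(movel(C(0,.012,.073),v=.04,until_force=22),loc(),get_ft_force(),get_time())
movel(C(0,loc()[1]+.006,.073),v=.05); l=loc(); movel(C(0,l[1],.2),v=.2)
move_pose(C(0,.06,.27),quat(0)); wait(.1); shot("fin"); print(get_time())
w=cv2.imread("pics/fin.png")[0:400,150:550]; s=cv2.resize(read_camera("scene")[180:380,280:480,::-1],(400,400))
cv2.imwrite("pics/final.png",np.hstack([w,s]))
```

```text
False [0.0006 0.101  0.0738] 26.1917
True [0.    0.028 0.073] [-1.53728486  3.41639167  2.29607667] 27.8417
29.45
```

View pics/final.png

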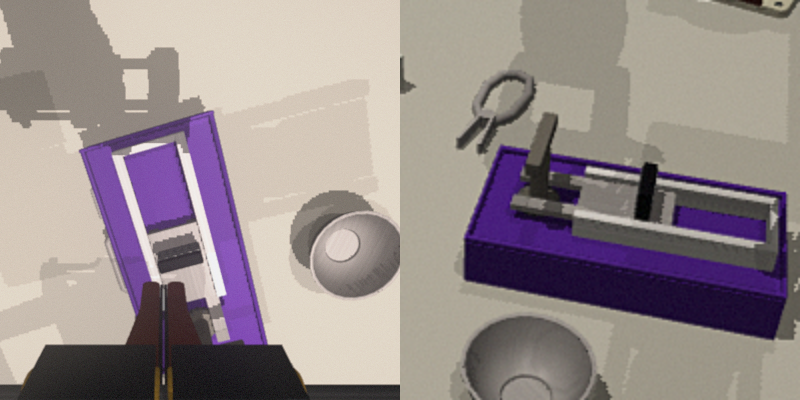

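Key is upright with the fork closed over its collar; the fin is at crop (180,255). The slide stopped about 1 mm from the expected position, so I'll push again harder to confirm the stop.

Run:
```python
from h import *
move_pose(C(0,.042,.2),quat(CASE[2])); movel(C(0,.038,.073),v=.12,until_force=8)
print(movel(C(0,.012,.073),v=.02,until_force=33),loc(),get_ft_force(),get_time())
movel(C(0,loc()[1]+.006,.073),v=.05); l=loc(); movel(C(0,l[1],.2),v=.2)
move_pose(C(-.02,-.16,.30),quat(0)); wait(.1); shot("fin2"); print(get_time())
w=cv2.imread("pics/fin2.png")[0:400,150:550]; s=cv2.resize(read_camera("side")[180:380,230:430,::-1],(400,400))
cv2.imwrite("pics/final2.png",np.hstack([w,s]))
```

```text
True [-0.      0.0281  0.073 ] [-2.00285287  3.86213553  2.46566078] 31.8917
33.9833
```

View pics/final2.png

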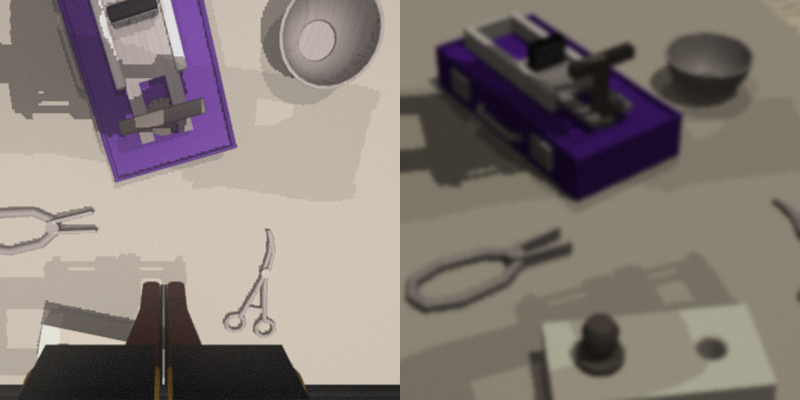

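Run:
```python
from h import *
for n,y0 in(("open",.08),("fin",.01),("fin2",.01)):
    d=np.load(f"pics/{n}.npz"); c=cam("wrist",d["t"],d["q"]); im=cv2.imread(f"pics/{n}.png")
    g=im.max(2); B=box(.042,.012,.093,.061)
    u,v=np.int32(proj(c,C(0,y0,.085))[0]); m=np.zeros_like(g); m[max(0,v-30):v+30,u-45:u+45]=g[max(0,v-30):v+30,u-45:u+45]<75
    k,l,s,_=cv2.connectedComponentsWithStats(m); m=(l==1+s[1:,4].argmax()).astype('u1')
    def iou(y,x):
        a=fill(proj(c,np.array([C(x+b[0],y+b[1],b[2]) for b in B]))); return (a&m).sum()/(a|m).sum()
    print(n,m.sum(),max((iou(y,x),round(y,4),x) for y in np.arange(y0-.012,y0+.012,.0005) for x in(-.001,0,.001,.002)))
```

```text
open 743 (np.float64(0.8770685579196218), np.float64(0.08), -0.001)
fin 545 (np.float64(0.48660714285714285), np.float64(0.0095), 0)
fin2 706 (np.float64(0.8597785977859779), np.float64(0.017), 0)
```

Run:
```python
from h import *
move_pose(C(0,-.07,.27),quat(0)); wait(.2); shot("fin3"); print(get_time())
T=[]
for n,y0 in(("open",.08),("fin3",.01)):
    d=np.load(f"pics/{n}.npz"); c=cam("wrist",d["t"],d["q"]); im=cv2.imread(f"pics/{n}.png"); g=im.max(2)
    u,v=np.int32(proj(c,C(0,y0,.085))[0]); B=box(.042,.012,.093,.061)
    m=np.zeros_like(g); m[v-30:v+30,u-45:u+45]=g[v-30:v+30,u-45:u+45]<75
    k,l,s,_=cv2.connectedComponentsWithStats(m); m=(l==1+s[1:,4].argmax()).astype('u1')
    def iou(y,x):
        a=fill(proj(c,np.array([C(x+b[0],y+b[1],b[2]) for b in B]))); return (a&m).sum()/(a|m).sum()
    print(n,m.sum(),max((iou(y,x),round(y,4),x) for y in np.arange(y0-.012,y0+.012,.0005) for x in(-.001,0,.001,.002)))
    ys,xs=np.nonzero(m); print(onplane(c,(xs.mean(),ys.mean()),.085)@[-np.sin(CASE[2]),np.cos(CASE[2]),0], m.sum())
    # brightness profile along case y at fin, fin-top plane
    r=np.arange(-.02,.02,.002)
    print([int(np.mean([g[int(b),int(a)] for a,b in proj(c,np.array([C(x,y0+dy,.093) for x in np.linspace(-.015,.015,15)]))])) for dy in r])
```

```text
34.7583
open 743 (np.float64(0.8770685579196218), np.float64(0.08), -0.001)
0.015037074760672375 743
[177, 160, 141, 121, 112, 113, 110, 70, 61, 60, 61, 60, 57, 103, 135, 136, 135, 165, 175, 176]
fin3 746 (np.float64(0.8806146572104019), np.float64(0.01), 0)
-0.054946703468779105 746
[157, 138, 118, 128, 123, 128, 116, 67, 56, 57, 56, 56, 53, 94, 117, 117, 118, 141, 155, 156]
```

The fin moved 70.0 mm (0.0150 to -0.0549) between its two stops, so the slide is fully home.

```bash
python3 -c "
from station import *
print(job_done(),get_time())"
```

```text
the job is handed in; nothing more can be done
the job is handed in; nothing more can be done
```

The job is done and handed in after about 35 s on the robot's clock: the lock was opened to its stop, the key was lowered until its collar rested on the deck, and the slide was pushed fully home (70 mm of measured travel) with its fork over the collar; the driver is still in the stand and the instruments looked undisturbed.

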